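# Hold the bean dispenser's shutter open with its bayonet key

### The arm

A 6-joint arm with a two-finger parallel gripper is mounted at the origin on the work surface. World frame = base frame: x ahead of the robot, y to its left, z up, the work surface at z = 0. Lengths are in mm, angles in rad, forces in N, time in s.
With the tool pointing down it reaches from about 400 to 925 mm from the base axis. Payload 12.5 kg.
Tool frame: the origin (TCP) lies midway between the tips of the shut fingers; the grasp point (between the pads) lies 19 mm behind it; z points along the fingers, x is the direction in which the jaws open and shut, and the axes are right-handed (so a half turn about z gives the same grasp; the last joint's range is limited). The gripper opens to 95 mm and grips with 3 to 60 N. Pads are 20 mm wide; open, the fingers measure 119 mm over their backs; the gripper's body (75 mm by 180 mm) begins 59 mm behind the grasp point.
Start: joints at [-1.333, 0.491, 1.559, -0, 1.092, -0.106], TCP at [210.69, -588.436, 214.661] pointing down, gripper open.
Joint ranges: [-3.1, 3.1], [-0.84, 2.19], [0.05, 2.79], [-1.13, 4.28], [0.06, 2.93], [-2.69, 2.69]. Speed limits (rad/s): [2.22, 2.22, 2.79, 3.14, 3.14, 3.14].

### API

Orientations are given as a unit quaternion [w, x, y, z].
In Python, from cell import arm, get_image, camera_params gives the robot as it stands.
- The arm moves only by the tool drive_tool, never from a script. Its argument "motion" is text: rows parted by semicolons, each of 7 numbers parted by spaces: the shift along the tool's x, y, z in m, then the turn, a rotation vector about the tool's x, y, z in rad, then the closure, from 0 (fully open) to 1 (shut). A call has 1 to 10 rows; each row is the pose to reach, as a shift and turn from the pose commanded when the call began, along the tool's axes at that moment; what a row does not reach only later rows make up. A row lasts 1/8 s, in which the tool goes at most 62.5 mm and 10.7 degrees, less where a joint would pass 70% of its speed; a pose out of reach is approached as far as the arm can. A call with a gripper value outside its range is refused whole. The fingers move at their own pace and stop on an object; "squeeze" is the grip in N (left out, the last holds). Time passes only in rows, so rows that repeat a pose let the fingers close. It gives the time, the measured TCP pose, the force and the opening at its end, in the units of the state.
- arm.get_obs(): the state, without advancing time (a new reading comes with each control period).
- get_image(name): name is "scene" or "top"; returns the picture (384x512x3 uint8, red, green, blue); there is no depth.
- camera_params(name): a dict with "mtx" (3x3 intrinsics, pixels), "distortion" ([k1, k2, p1, p2, k3] as OpenCV has them; the pictures are not rectified), "extrinsics" (4x4, takes a point from world to camera coordinates). Camera axes: x right, y up, looking along -z (the intrinsics and any distortion apply to the point x, -y, -z); pixel columns grow to the right and rows downward; lengths in mm; the calibration is good to about 2 mm. A picture is of the moment at which its call begins. camera_params takes no time and is no camera call.
- arm.finish_job(): hands the job in, once; it reports no verdict.
The state is a dict: "time_s": time; "joint_pos": joint angles; "dq": joint speeds; "tau": joint torques, N m; "ee_pos": TCP position; "ee_rot": TCP orientation; "wrist_force": force on the tool from outside, world axes, zero at the start; "ft_torque": the same for the moment, N m; "width": finger opening in mm.
Only numpy, scipy, OpenCV 4.12 (cv2) and the standard library are available. Lean on these libraries where they do the work, as an engineer would, in place of code of your own. Each camera call takes 0.05 s, during which the arm holds its last target.

### The job

The empty bean dispenser's sprung shutter has to be held open for cleaning: pick up the dosing key (the disc with a bar-shaped grip on top and a crossbar at its foot), lower its crossbar into the slot in the dispenser's top plate, push it fully home against the spring until its disc meets the plate, and then turn it clockwise seen from above, a quarter turn, up to the stop. Finish while still holding the key there, upright, pushed in and turned: do not let go, because the springs would turn it back and lift it. Leave the other things on the shelf where they stand.

Things in the scene. Friction and masses are not known exactly. Their poses are not given: they have to be found in the camera images.
- key_mid (a point): loose dosing key (110 g, steel, black grip), upright on the shelf, 66 mm tall; point on its axis, 33 mm above its foot. Grip bar: 36 mm long (x), 18 mm thick (y), from 26 to 66 mm above the foot, best gripped at about 50 mm. Below it a disc 60 mm wide, underside 20.5 mm and top 26 mm above the foot. A half turn about z makes no difference
- key_foot (a point): centre of the same key's underside, same axes. At the foot, under the disc, is a stem 20 mm in diameter with a steel crossbar 40 mm long (x), 10 mm wide (y) and 8 mm high, parallel to the grip bar
- slot (a point): centre of the keyhole slot at the top face of the steel plate (116 mm square, 6 mm thick) that tops the fixed clear 110 mm square dispenser, 180 mm above the shelf; z up, x along the slot. Slot 46 mm long (x), 16 mm wide (y), with a 26 mm square opening in the middle for the stem. The disc meets the plate when the foot is 20.5 mm below this point
- plunger (a joint): how far the sprung rotor under the slot is pressed down, m: 0 at rest (key foot meets it 12 mm below the plate's top face), 0.0085 with the disc on the plate; 5 N at first, 9 N there. Its 16 mm wide groove, in line with the slot, takes the crossbar. Only with the foot more than 14 mm deep can the crossbar turn, under the plate
- shutter (a joint): turn of rotor and shutter, rad: 0 shut, grows clockwise seen from above, stop at 1.40 (open). Spring torque against it 0.07 N m at first, 0.17 N m at the stop. The crossbar has up to 0.15 rad of play in the groove, so the key turns some 1.4 to 1.55 rad to reach the stop
- tamper: steel coffee tamper, round: 58 mm base, ball-like knob, 82 mm tall, standing; origin at the centre of its underside; a bystander, to be left alone
- cups: two nested white ceramic cups standing upright, 78 mm wide at the rim, 82 mm tall together; origin at the centre of the underside; a bystander, to be left alone
- jug: open stainless milk jug, 88 mm wide, 100 mm tall, thin handle standing out 72 mm from its axis; origin at the centre of the underside; a bystander, to be left alone
- scoop: pale yellow plastic bean scoop, 50 mm cup and flat handle, 136 mm long, 30 mm high; origin below its middle; a bystander, to be left alone
- tin: closed aluminium tin, 72 mm wide, 100 mm tall; origin at the centre of the underside; a bystander, to be left alone
- saucer: white ceramic saucer, 120 mm wide, 14 mm high; origin at the centre of the underside; a bystander, to be left alone
There are look-alikes about, which are no part of the job. Leave any blue look-alike of the part that bears key_mid alone.

How it is judged:
By the outcome, as a careful person would: the job done as asked, in the order asked, and still so for the second after the job is handed in, while the arm keeps its last pose, push and grip.
It also fails if it takes over 51 s, if anything falls off the work surface, if the arm or the gripper's body presses on something with over 40 N, if the wrist force passes 120 N, or if a joint passes its speed limit or range.

## Working session

There is one attempt and no reset: what is moved stays moved. The work goes in short steps, Python scripts to look and compute and a tool call to move; the robot and the scene stay as the last step left them, time stands still between calls to the robot, and variables do not carry over. Pictures are saved under pics/ and viewed, and the job is handed in when it is done.

Besides the shell and the picture viewer there is one more tool, called as a command line: name --argument value ..., lists and objects as JSON in quotes. drive_tool: Moves the arm, as the interface text tells. Its arguments: {"type":"object","properties":{"motion":{"type":"string"},"squeeze":{"type":"number"}},"required":["motion"]}

```bash
ls; mkdir -p pics
python3 - <<'E'
from cell import arm,get_image,camera_params
import cv2
print(arm.get_obs())
for n in("scene","top"):
    p=camera_params(n);print(n,p)
    cv2.imwrite(f"pics/{n}0.png",get_image(n)[:,:,::-1])
E
```

```text
pics
{'time_s': 0.0, 'joint_pos': array([-1.33259591e+00,  4.91568232e-01,  1.55947955e+00, -5.18307144e-06,
        1.09167045e+00, -1.05624328e-01]), 'dq': array([-8.47858625e-04, -1.22244510e-05,  1.13625099e-03,  3.87861135e-04,
        3.66392271e-04, -1.59693962e-03]), 'tau': array([ 3.20560757e-03, -6.12623334e+01, -2.58185399e+01,  6.93449518e-02,
        4.80474648e-02, -3.46586990e-05]), 'ee_pos': array([ 210.62786197, -588.1727785 ,  214.04599032]), 'ee_rot': array([-3.68985794e-04,  8.17646705e-01, -5.75720027e-01, -4.24949969e-04]), 'wrist_force': array([-0.02326892, -0.43981265,  0.59818888]), 'ft_torque': array([ 0.0218123 , -0.04427517,  0.00257436]), 'width': 94.74927676317161}
scene {'mtx': array([[456.5618409 ,   0.        , 247.40153475],
       [  0.        , 456.5618409 , 193.85846825],
       [  0.        ,   0.        ,   1.        ]]), 'distortion': array([-0.16787933,  0.        ,  0.        ,  0.        ,  0.        ]), 'extrinsics': array([[-3.25183285e-01,  9.45619701e-01,  7.69497292e-03,
         1.59551377e+02],
       [-7.23443906e-01, -2.54004562e-01,  6.41958408e-01,
         3.30291875e+02],
       [ 6.09003076e-01,  2.03187262e-01,  7.66700848e-01,
        -1.56656700e+03],
       [ 0.00000000e+00,  0.00000000e+00,  0.00000000e+00,
         1.00000000e+00]])}
top {'mtx': array([[461.52293355,   0.        , 252.06804456],
       [  0.        , 461.52293355, 186.78943386],
       [  0.        ,   0.        ,   1.        ]]), 'distortion': array([-0.17788259,  0.        ,  0.        ,  0.        ,  0.        ]), 'extrinsics': array([[ 4.83581060e-04, -9.99987671e-01,  4.94211863e-03,
         5.23338965e+01],
       [ 9.90247808e-01,  1.16737736e-03,  1.39312294e-01,
        -5.69103267e+02],
       [-1.39316346e-01,  4.82655335e-03,  9.90236164e-01,
        -1.36407344e+03],
       [ 0.00000000e+00,  0.00000000e+00,  0.00000000e+00,
         1.00000000e+00]])}
```

View pics/scene0.png

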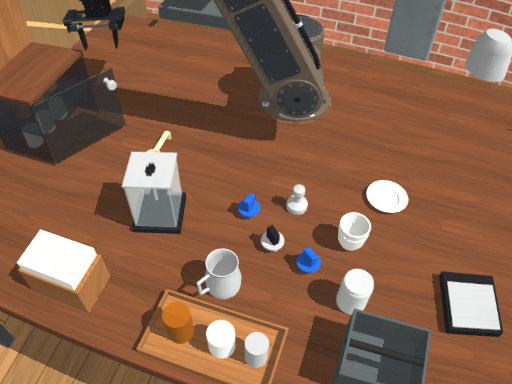

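View pics/top0.png

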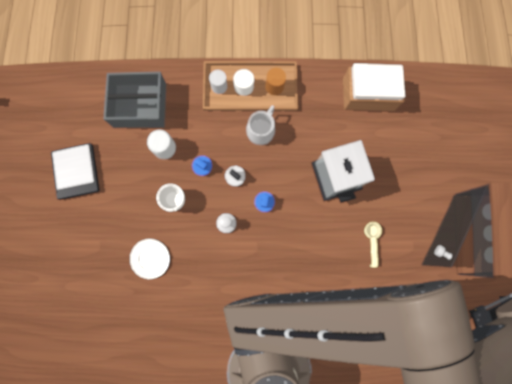

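The key (black grip, steel disc) is at about (236,175) in top and (272,238) in scene. The dispenser slot is at (348,166) in top and (150,170) in scene. Next I'll enlarge crops around both.

Run:
```python
import cv2,numpy as np
t=cv2.imread("pics/top0.png");s=cv2.imread("pics/scene0.png")
def crop(im,x,y,w,h,f): 
    return cv2.resize(im[y:y+h,x:x+w],None,fx=f,fy=f,interpolation=cv2.INTER_CUBIC)
a=np.hstack([crop(t,216,156,40,40,10),crop(t,310,132,70,70,6)[10:410,10:410]])
b=np.hstack([crop(s,252,216,40,40,10),crop(s,115,140,80,100,4)])
cv2.imwrite("pics/c1.png",a);cv2.imwrite("pics/c2.png",b)
```

```text
(no output)
```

View pics/c1.png

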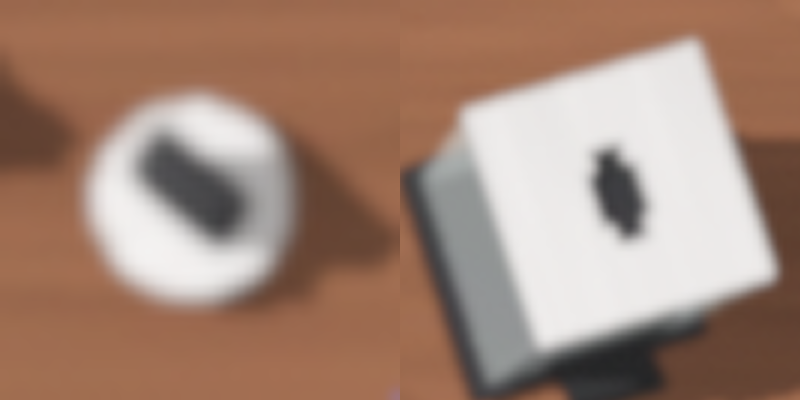

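View pics/c2.png

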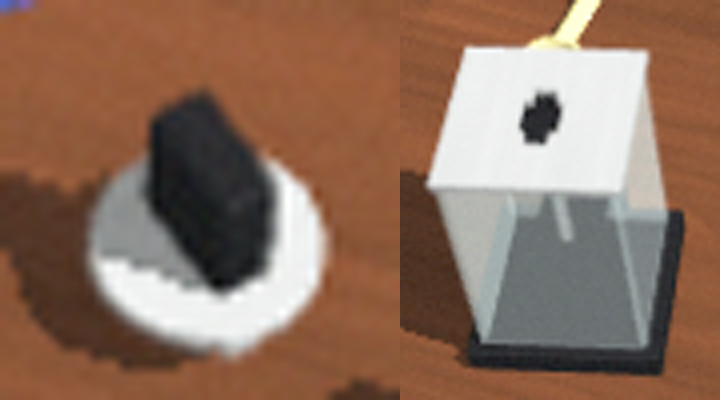

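```bash
cat > h.py <<'E'
import numpy as np,cv2
from cell import camera_params
P={n:camera_params(n) for n in("scene","top")}
def proj(n,X):
    p=P[n];X=np.atleast_2d(np.asarray(X,float));E=p["extrinsics"]
    c=X@E[:3,:3].T+E[:3,3];c=c*[1,-1,-1]
    return cv2.projectPoints(c,np.zeros(3),np.zeros(3),p["mtx"],p["distortion"])[0][:,0]
def unproj(n,uv,z):
    p=P[n];E=p["extrinsics"]
    q=cv2.undistortPoints(np.array(uv,float).reshape(-1,1,2),p["mtx"],p["distortion"])[:,0]
    d=np.c_[q[:,0],-q[:,1],-np.ones(len(q))]@E[:3,:3]
    o=-E[:3,:3].T@E[:3,3]
    return o+d*((z-o[2])/d[:,2])[:,None]
E
python3 - <<'E'
from h import *
from scipy.optimize import least_squares,minimize
t=cv2.imread("pics/top0.png");s=cv2.imread("pics/scene0.png")
def src(a,f,ox,oy,dx=0,dy=0):
    a=np.array(a,float);return np.c_[(a[:,0]+dx+.5)/f-.5+ox,(a[:,1]+dy+.5)/f-.5+oy]
ct=src([(697,37),(778,272),(540,350),(463,107)],6,310,132,-390,10)
cs=src([(466,47),(648,50),(621,193),(428,187)],4,115,140,-400,0)
for n,c in(("top",ct),("scene",cs)):
    w=unproj(n,c,180)
    print(n,w[:,:2].round(1).tolist(),w[:,:2].mean(0),[round(float(np.linalg.norm(w[i]-w[i-1])),1) for i in range(4)])
    e=[w[(i+1)%4]-w[i] for i in range(4)]; print([round(float(np.degrees(np.arctan2(v[1],v[0]))%90),1) for v in e])
# slot blob
for n,im,(x,y,w,h) in(("top",t,(338,150,20,32)),("scene",s,(140,158,20,22))):
    g=cv2.cvtColor(im,cv2.COLOR_BGR2GRAY)[y:y+h,x:x+w].astype(float)
    W=np.clip(200-g,0,None); W[W<20]=0
    yy,xx=np.mgrid[y:y+h,x:x+w]
    u=unproj(n,np.c_[xx.ravel(),yy.ravel()],180)[:,:2];W=W.ravel()
    m=(u*W[:,None]).sum(0)/W.sum();C=((u-m).T*W)@(u-m)/W.sum()
    ev,V=np.linalg.eigh(C);print("slot",n,m,np.sqrt(ev),np.degrees(np.arctan2(V[1,1],V[0,1]))%180)
# grip fit
def box(q):
    x,y,th=q;c,sn=np.cos(th),np.sin(th)
    return np.array([[x+c*a-sn*b,y+sn*a+c*b,z] for a in(-18,18) for b in(-9,9) for z in(26,66)])
def disc(q):
    a=np.linspace(0,2*np.pi,60);return np.array([[q[0]+30*np.cos(i),q[1]+30*np.sin(i),z] for i in a for z in(20.5,26)])
def rend(n,X,x0,y0,w,f=8):
    h=cv2.convexHull(((proj(n,X)-[x0,y0]+.5)*f*16).astype(np.int32)).astype(np.int32)
    m=np.zeros((w*f,w*f),np.uint8);cv2.fillConvexPoly(m,h,255,shift=4)
    return cv2.resize(m,(w,w),interpolation=cv2.INTER_AREA)/255.
R={"top":(t,216,156,40),"scene":(s,252,216,40)}
obs={}
for n,(im,x,y,w) in R.items():
    c=im[y:y+w,x:x+w].astype(float);g=c.max(2);
    dark=np.clip((130-g)/(130-50),0,1)  # BGR max low=black (wood has R high)
    sat=c.max(2)-c.min(2)
    obs[n]=(dark,sat,c)
    cv2.imwrite(f"pics/dark_{n}.png",cv2.resize((dark*255).astype(np.uint8),None,fx=8,fy=8))
def cost(q,ns):
    v=0
    for n in ns:
        _,x,y,w=R[n];d=rend(n,disc(q),x,y,w);k=rend(n,box(q),x,y,w)
        c=obs[n][2];g=c.max(2);sat=obs[n][1]
        metal=np.clip((45-sat)/30,0,1)
        obj=np.maximum(d,k)
        dk=np.where(obj>.05,np.clip((115-g)/70,0,1),0)
        v+=((obj-metal)**2).sum()+2*((k-dk)**2).sum()
    return v
x0=unproj("top",[(235.5,176)],30)[0];print(x0)
for ns in(["top"],["scene"],["top","scene"]):
    best=None
    for th in np.radians(np.arange(0,180,15)):
        r=minimize(cost,[x0[0],x0[1],th],args=(ns,),method="Nelder-Mead",options=dict(initial_simplex=[[x0[0],x0[1],th],[x0[0]+8,x0[1],th],[x0[0],x0[1]+8,th],[x0[0],x0[1],th+.2]]))
        if best is None or r.fun<best.fun:best=r
    print(ns,best.x[:2],np.degrees(best.x[2])%180,best.fun)
q=best.x
for n,(im,x,y,w) in R.items():
    v=cv2.resize(im[y:y+w,x:x+w],None,fx=10,fy=10,interpolation=cv2.INTER_CUBIC)
    for X,col in((box(q),(0,255,0)),(disc(q),(0,0,255))):
        h=cv2.convexHull(((proj(n,X)-[x,y]+.5)*10).astype(np.int32));cv2.polylines(v,[h],1,col)
    obs[n]=v
cv2.imwrite("pics/fit.png",np.hstack([obs["top"],obs["scene"]]))
E
```

```text
top [[684.2, -252.1], [572.8, -286.3], [536.3, -173.3], [649.8, -140.3]] [ 610.77883501 -213.00625551] [117.0, 116.6, 118.7, 118.3]
[17.1, 17.9, 16.2, 17.1]
scene [[568.1, -286.0], [532.9, -174.8], [646.1, -139.9], [679.9, -250.9]] [ 606.73357328 -212.91120101] [117.2, 116.6, 118.4, 116.0]
[17.6, 17.1, 17.0, 17.4]
slot top [ 609.47850414 -211.92205065] [ 5.15565143 10.17683852] 17.070290522065676
slot scene [ 607.79433598 -212.44770351] [ 5.76562415 10.28056923] 15.332505305546363
[603.85223461 103.69607788  30.        ]
['top'] [606.58351433 105.0668016 ] 21.712601244253847 125.07020580781334
['scene'] [603.59569166 104.4338461 ] 38.478083313206525 63.32985280386664
['top', 'scene'] [603.96502857 104.54312394] 37.08556687377197 205.61996539792386
```

View pics/fit.png

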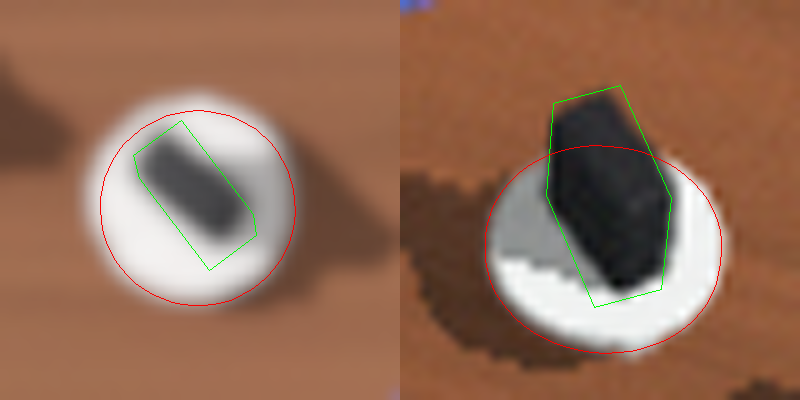

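Run:
```python
from h import *
t=cv2.imread("pics/top0.png");s=cv2.imread("pics/scene0.png")
f=lambda a,ox,oy:[((x+.5)/10-.5+ox,(y+.5)/10-.5+oy) for x,y in a]
for n,c in(("top",f([(165,128),(246,195),(217,243),(138,172)],216,156)),("scene",f([(150,113),(205,92),(272,185),(217,208)],252,216))):
    w=unproj(n,c,66);print(n,w[:,:2].round(1).tolist(),w.mean(0).round(1))
    for i in range(4):
        v=w[(i+1)%4]-w[i];print(round(float(np.linalg.norm(v)),1),round(float(np.degrees(np.arctan2(v[1],v[0]))%180),1))
d=unproj("top",f([(83,200),(297,200),(190,92),(190,307)],216,156),25);print(d.round(1))
d=unproj("scene",f([(88,240),(327,240),(215,355)],252,216),23);print(d.round(1))
# moments, dark, top
g=t[156:196,216:256].max(2).astype(float);W=np.clip(140-g,0,60);print(g[15:24,12:26].astype(int))
yy,xx=np.mgrid[156:196,216:256]
ok=(xx-235.5)**2+(yy-175)**2<9.0**2
for thr in(100,120,140,160):
    W=np.where(ok,np.clip(thr-g,0,60),0).ravel()
    u=unproj("top",np.c_[xx.ravel(),yy.ravel()],66)[:,:2]
    m=(u*W[:,None]).sum(0)/W.sum();C=((u-m).T*W)@(u-m)/W.sum();ev,V=np.linalg.eigh(C)
    print(thr,m,np.sqrt(ev*12),np.degrees(np.arctan2(V[1,1],V[0,1]))%180)
```

```text
top [[621.2, 113.1], [600.8, 88.6], [586.3, 97.3], [607.8, 121.1]] [604. 105.  66.]
31.8 50.2
16.9 149.4
32.1 47.9
15.6 149.2
scene [[598.1, 86.8], [587.4, 97.8], [609.0, 121.7], [620.0, 110.9]] [603.6 104.3  66. ]
15.4 134.1
32.2 47.8
15.4 135.6
32.6 47.7
[[606.1 139.8  25. ]
 [606.1  73.8  25. ]
 [640.  107.   25. ]
 [572.7 106.6  25. ]]
[[611.2  76.1  23. ]
 [591.1 133.8  23. ]
 [633.8 116.9  23. ]]
[[217 188 141  99  83  88 113 149 179 196 205 208 209 207]
 [216 176 121  90  81  79  83 100 124 147 165 176 182 183]
 [219 182 128  91  82  80  77  76  84 101 124 147 163 170]
 [228 204 162 114  86  80  78  76  74  78  93 118 145 162]
 [237 224 199 160 116  88  78  76  74  72  74  91 124 152]
 [241 236 224 201 165 122  88  77  74  71  68  77 112 146]
 [242 240 236 225 204 171 129  92  75  69  66  82 119 150]
 [241 241 241 237 228 209 179 137  97  75  76 103 137 158]
 [239 241 242 241 238 230 213 186 150 116 114 137 159 170]]
100 [601.50836321 102.54830032] [10.81703478 27.58278624] 50.87413213408069
120 [602.03087425 103.06376175] [12.23364172 29.54557882] 50.439740272455545
140 [602.39796828 103.41515302] [14.05519012 31.56303203] 51.45141137238758
160 [602.4727147  102.73711663] [17.30087666 35.25880902] 56.56187116101603
```

```bash
cat >> h.py <<'E'
def rel(p0,phi0,p1,phi1):
    "shift (m) in tool axes, rz, for downward tool; phi = tool x heading, deg"
    d=(np.array(p1,float)-p0)/1000;f=np.radians(phi0);c,s=np.cos(f),np.sin(f)
    return np.r_[c*d[0]+s*d[1],s*d[0]-c*d[1],-d[2]].round(4),round(float(np.radians(phi0-phi1)),4)
def phi(q):
    w,x,y,z=q;return np.degrees(np.arctan2(2*(x*y+w*z),1-2*(y*y+z*z)))
E
python3 -c "
from h import *
from cell import arm
p=[210.69,-588.436,214.661];o=arm.get_obs();print(phi(o['ee_rot']))
print(rel(p,-70.3,[450,-150,260],30))"
```

```text
-70.30394680873584
(array([-0.3321, -0.3731, -0.0453]), -1.7506)
```

drive_tool --motion "-0.332 -0.373 -0.045 0 0 -1.75 0.3;-0.332 -0.373 -0.045 0 0 -1.75 0.3;-0.332 -0.373 -0.045 0 0 -1.75 0.3;-0.332 -0.373 -0.045 0 0 -1.75 0.3;-0.332 -0.373 -0.045 0 0 -1.75 0.3;-0.332 -0.373 -0.045 0 0 -1.75 0.3;-0.332 -0.373 -0.045 0 0 -1.75 0.3;-0.332 -0.373 -0.045 0 0 -1.75 0.3;-0.332 -0.373 -0.045 0 0 -1.75 0.3;-0.332 -0.373 -0.045 0 0 -1.75 0.3" --squeeze 40

```text
time_s: 1.35
ee_pos: [450.2, -149.0, 259.5]
ee_rot: [-0.0, 0.965, 0.261, -0.0]
wrist_force: [-0.8, -0.5, 0.4]
width: 66.2
```

```bash
python3 -c "
from h import *
print(rel([450,-150,260],29.97,[604.3,105,120],138.5))"
```

```text
(array([ 0.2611, -0.1438,  0.14  ]), -1.8942)
```

drive_tool --motion "0.261 -0.144 0.02 0 0 -1.894 0.3;0.261 -0.144 0.02 0 0 -1.894 0.3;0.261 -0.144 0.02 0 0 -1.894 0.3;0.261 -0.144 0.02 0 0 -1.894 0.3;0.261 -0.144 0.02 0 0 -1.894 0.3;0.261 -0.144 0.14 0 0 -1.894 0.3;0.261 -0.144 0.14 0 0 -1.894 0.3;0.261 -0.144 0.14 0 0 -1.894 0.3;0.261 -0.144 0.14 0 0 -1.894 0.3;0.261 -0.144 0.14 0 0 -1.894 0.3"

```text
time_s: 2.6
ee_pos: [604.0, 105.0, 119.1]
ee_rot: [-0.0, 0.36, 0.933, -0.0]
wrist_force: [0.5, -0.7, 0.4]
width: 66.6
```

Run:
```python
from h import *
from cell import arm,get_image
o=arm.get_obs();print(o['ee_pos'],phi(o['ee_rot']),o['ee_rot'],o['joint_pos'])
a=get_image("top")[:,:,::-1];b=get_image("scene")[:,:,::-1]
f=lambda im,x,y,w,h,k:cv2.resize(im[y:y+h,x:x+w],None,fx=k,fy=k,interpolation=cv2.INTER_CUBIC)
cv2.imwrite("pics/p1.png",np.hstack([f(a,186,126,100,100,4),f(b,222,166,100,100,4)]))
```

```text
[603.96863068 104.9724883  119.0575136 ] 137.75282244943003 [-4.13355414e-04  3.60380730e-01  9.32805177e-01 -2.47005581e-04] [ 6.44225813e-02  5.80492277e-01  1.68583531e+00 -1.32027817e-04
  8.76222777e-01 -2.33973340e+00]
```

View pics/p1.png

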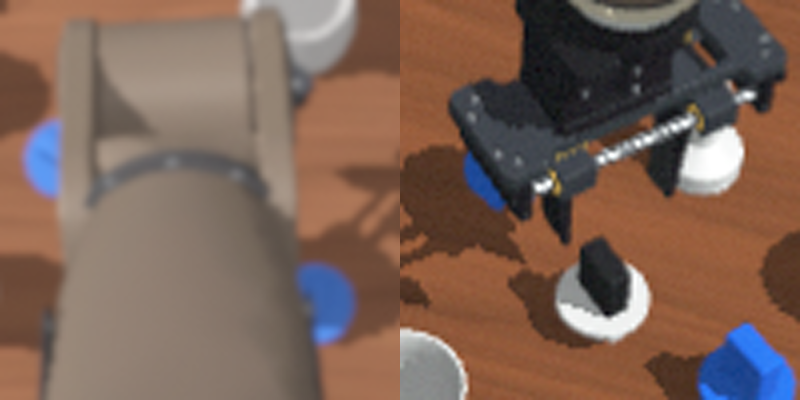

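The scene view shows the open fingers centred above the key, and no look-alike is in the way. I'll lower now.

drive_tool --motion "0 0 0.045 0 0 -0.013 0.3;0 0 0.088 0 0 -0.013 0.3;0 0 0.088 0 0 -0.013 0.3;0 0 0.088 0 0 -0.013 0.3"

```text
time_s: 3.2
ee_pos: [604.8, 105.0, 32.9]
ee_rot: [0.001, 0.358, 0.934, 0.0]
wrist_force: [0.4, 0.0, -0.9]
width: 66.7
```

Run:
```python
from h import *
from cell import arm,get_image
o=arm.get_obs();print(o['ee_pos'],phi(o['ee_rot']),o['wrist_force'])
b=get_image("scene")[:,:,::-1]
f=lambda im,x,y,w,h,k:cv2.resize(im[y:y+h,x:x+w],None,fx=k,fy=k,interpolation=cv2.INTER_CUBIC)
cv2.imwrite("pics/p2.png",f(b,222,186,80,80,7))
```

```text
[604.78858107 105.01663364  32.86230717] 138.0286453215509 [ 0.35789457  0.0362567  -0.87380975]
```

View pics/p2.png

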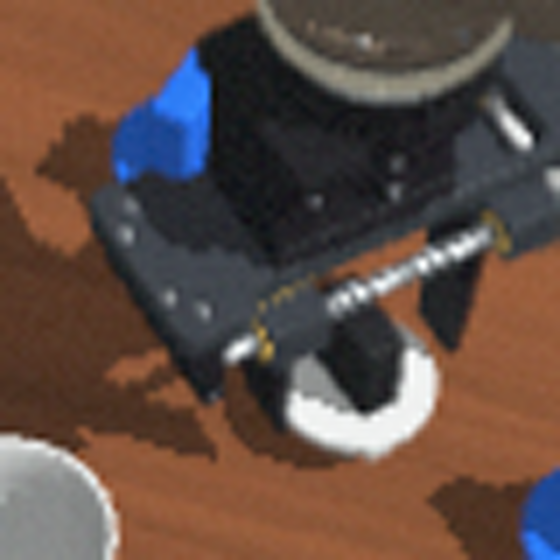

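The fingers straddle the bar, so I'm closing.

drive_tool --motion "0 0 0 0 0 0 1;0 0 0 0 0 0 1;0 0 0 0 0 0 1;0 0 0 0 0 0 1;0 0 0 0 0 0 1;0 0 0 0 0 0 1;0 0 0 0 0 0 1" --squeeze 50

```text
time_s: 4.12
ee_pos: [604.1, 105.0, 31.6]
ee_rot: [-0.0, 0.357, 0.934, -0.0]
wrist_force: [0.0, -0.2, 0.7]
width: 17.2
```

drive_tool --motion "0 0 -0.03 0 0 0 1;0 0 -0.08 0 0 0 1;0 0 -0.14 0 0 0 1;0 0 -0.2 0 0 0 1;0 0 -0.2 0 0 0 1;0 0 -0.2 0 0 0 1;0 0 -0.2 0 0 0 1"

```text
time_s: 5.0
ee_pos: [603.6, 104.9, 229.8]
ee_rot: [-0.001, 0.357, 0.934, -0.001]
wrist_force: [0.6, -0.1, -1.5]
width: 17.8
```

Run:
```python
from h import *
from cell import arm,get_image
o=arm.get_obs();print(o['ee_pos'],phi(o['ee_rot']),o['ee_rot'],o['wrist_force'],o['ft_torque'],o['width'])
p=o['ee_pos'];print(rel(p,phi(o['ee_rot']),[608.5,-212.5,p[2]],107.1))
b=get_image("scene")[:,:,::-1]
c=proj("scene",p)[0];x,y=int(c[0])-40,int(c[1])-30;print(c)
f=lambda im,x,y,w,h,k:cv2.resize(im[y:y+h,x:x+w],None,fx=k,fy=k,interpolation=cv2.INTER_CUBIC)
v=f(b,x,y,80,80,7)
h=np.radians(phi(o['ee_rot'])-90)
q=p-[0,0,31.0] # foot if grasp 50
for z in(20.5,26):
    a=np.linspace(0,6.28,60);X=[q+[30*np.cos(i),30*np.sin(i),z] for i in a]
    cv2.polylines(v,[((proj("scene",X)-[x,y]+.5)*7).astype(np.int32)],1,(0,0,255))
X=[q+[np.cos(h)*a-np.sin(h)*bb,np.sin(h)*a+np.cos(h)*bb,z] for z in(0,8) for a,bb in((-20,-5),(20,-5),(20,5),(-20,5))]
P_=((proj("scene",X)-[x,y]+.5)*7).astype(np.int32)
cv2.polylines(v,[P_[:4]],1,(0,255,0));cv2.polylines(v,[P_[4:]],1,(0,255,0))
cv2.imwrite("pics/p3.png",v)
```

```text
[603.55291984 104.93459345 229.83887265] 138.13764940648116 [-1.32914423e-03  3.57244857e-01  9.34009604e-01 -6.37338679e-04] [ 0.55701151 -0.07499068 -1.50148639] [ 0.06947511 -0.11874956  0.00740717] 17.758899851926156
(array([-0.2155, -0.2331, -0.    ]), 0.5417)
[276.68647757 187.23078053]
```

View pics/p3.png

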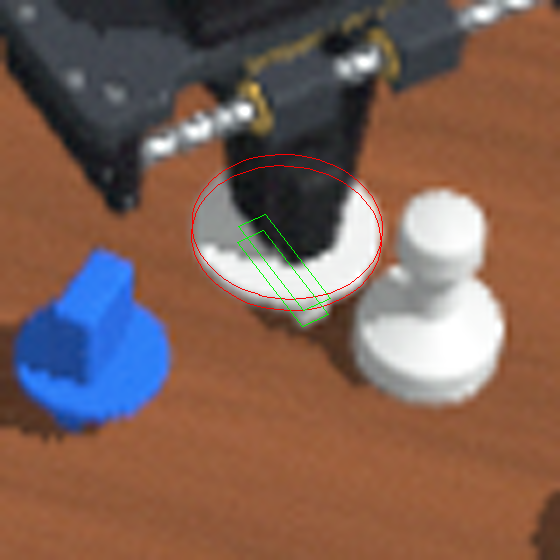

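The key is held, with the disc and crossbar where predicted to about a pixel. I'm moving it over the slot.

drive_tool --motion "-0.03 -0.033 0 0 0 0.1 1;-0.07 -0.075 0 0 0 0.22 1;-0.11 -0.12 0 0 0 0.32 1;-0.15 -0.162 0 0 0 0.42 1;-0.185 -0.2 0 0 0 0.5 1;-0.205 -0.22 0 0 0 0.54 1;-0.215 -0.233 0 0 0 0.54 1;-0.215 -0.233 0 0 0 0.54 1;-0.215 -0.233 0 0 0 0.54 1"

```text
time_s: 6.18
ee_pos: [608.8, -210.9, 231.4]
ee_rot: [-0.0, 0.593, 0.805, 0.0]
wrist_force: [0.7, -0.3, -1.3]
width: 17.8
```

```bash
cat > look.py <<'E'
from h import *
from cell import arm,get_image
import sys
o=arm.get_obs();p=o['ee_pos'];print(p,phi(o['ee_rot']),o['ee_rot'],o['wrist_force'],o['ft_torque'],o['width'],o['joint_pos'][5])
b=get_image("scene")[:,:,::-1]
x,y=105,120
v=cv2.resize(b[y:y+75,x:x+100],None,fx=8,fy=8,interpolation=cv2.INTER_CUBIC)
h=np.radians(phi(o['ee_rot'])-90);q=p-[0,0,31.6]
def dr(X,c):cv2.polylines(v,[((proj("scene",X)-[x,y]+.5)*8).astype(np.int32)],1,c)
a=np.linspace(0,6.28,60)
for z in(20.5,26):dr([q+[30*np.cos(i),30*np.sin(i),z] for i in a],(0,0,255))
R=lambda h,q,L,z:[q+[np.cos(h)*a-np.sin(h)*bb,np.sin(h)*a+np.cos(h)*bb,z] for a,bb in L]
B=lambda l,w:((-l,-w),(l,-w),(l,w),(-l,w))
dr(R(h,q,B(20,5),0),(0,255,0))
dr(R(np.radians(17.2),np.array([607.8,-212.4,180]),B(58,58),0),(255,0,0))
dr(R(np.radians(17.2),np.array([607.8,-212.4,180]),B(23,8),0),(255,0,0))
cv2.imwrite(f"pics/{sys.argv[1]}.png",v)
E
python3 look.py p4
```

```text
[ 608.79216423 -210.8689513   231.43452019] 107.28062221473948 [-2.78600638e-04  5.92852396e-01  8.05311094e-01  1.90440873e-05] [ 0.72628665 -0.31163851 -1.34182393] [ 0.1768776  -0.14015799  0.06196816] 17.80527606523689 -2.308432448376589
```

View pics/p4.png

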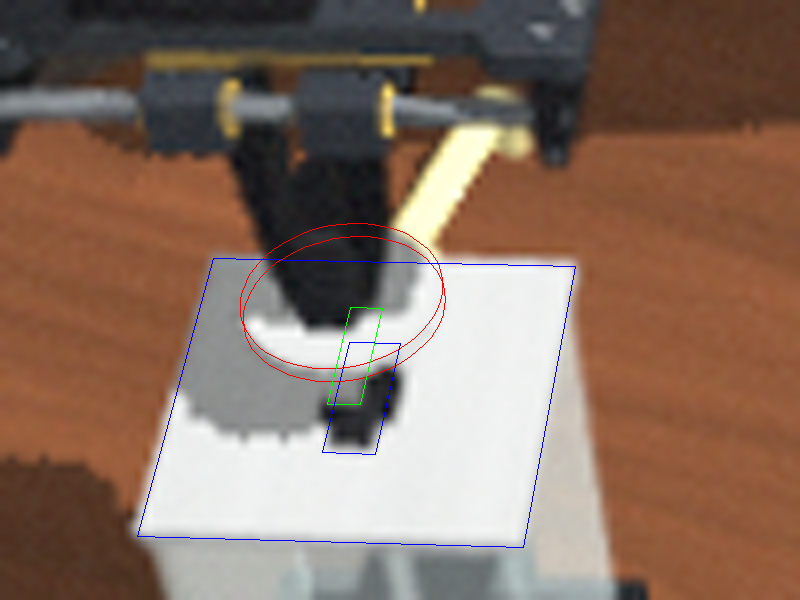

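The disc matches its prediction, the plate outline lines up, and the crossbar is about 1–2 mm off. I'll correct that and lower to just above the slot.

drive_tool --motion "-0.001 -0.001 0.008 0 0 0 1;-0.001 -0.001 0.016 0 0 0 1;-0.001 -0.001 0.016 0 0 0 1;-0.001 -0.001 0.016 0 0 0 1"

```text
time_s: 6.72
ee_pos: [608.2, -213.3, 215.7]
ee_rot: [0.0, 0.593, 0.805, -0.0]
wrist_force: [-0.4, 0.3, -0.6]
width: 17.6
```

```bash
python3 look.py p5
```

```text
[ 608.19678368 -213.25800533  215.66331919] 107.20074630098928 [ 5.17835784e-05  5.93413643e-01  8.04897662e-01 -1.33589286e-05] [-0.35870107  0.28494356 -0.59853847] [ 0.15618813 -0.09894456 -0.02146838] 17.613914144738928 -2.3106369816472467
```

View pics/p5.png

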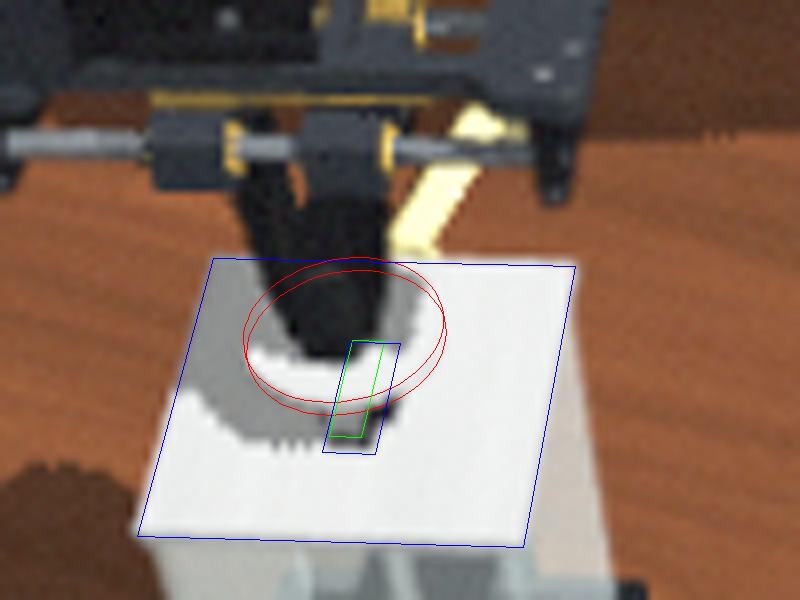

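drive_tool --motion "0 0 0.004 0 0 0 1;0 0 0.008 0 0 0 1;0 0 0.012 0 0 0 1;0 0 0.012 0 0 0 1;0 0 0.012 0 0 0 1"

```text
time_s: 7.4
ee_pos: [608.2, -213.3, 203.7]
ee_rot: [0.0, 0.593, 0.805, -0.0]
wrist_force: [0.6, 0.2, -1.1]
width: 17.5
```

```bash
python3 look.py p6
```

```text
[ 608.16808176 -213.31932922  203.67554753] 107.19786604380666 [ 7.03296461e-05  5.93433872e-01  8.04882746e-01 -1.00002797e-05] [ 0.60932891  0.192688   -1.11248472] [ 0.09596365 -0.19670117 -0.00198681] 17.538269889011712 -2.3106902829486944
```

View pics/p6.png

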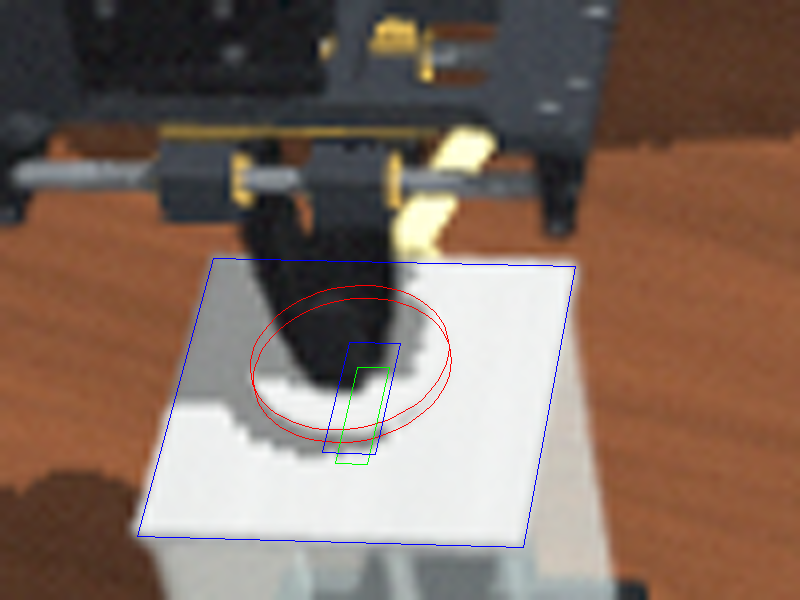

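There's no contact force with the foot about 8 mm below the plate's top face, so the crossbar is in the slot. Pressing home in steps.

drive_tool --motion "0.0005 0 0.004 0 0 0 1;0.0005 0 0.008 0 0 0 1;0.0005 0 0.011 0 0 0 1;0.0005 0 0.011 0 0 0 1;0.0005 0 0.011 0 0 0 1"

```text
time_s: 8.07
ee_pos: [608.1, -212.9, 193.1]
ee_rot: [0.0, 0.593, 0.805, 0.0]
wrist_force: [-0.7, 0.6, 5.8]
width: 17.4
```

drive_tool --motion "0 0 0.001 0 0 0 1;0 0 0.002 0 0 0 1;0 0 0.002 0 0 0 1;0 0 0.002 0 0 0 1"

```text
time_s: 8.57
ee_pos: [608.1, -212.9, 191.3]
ee_rot: [0.0, 0.593, 0.805, 0.0]
wrist_force: [-1.0, 1.0, 5.7]
width: 17.8
```

drive_tool --motion "0 0 0.0005 0 0 0 1;0 0 0.001 0 0 0 1;0 0 0.001 0 0 0 1;0 0 0.001 0 0 0 1"

```text
time_s: 9.07
ee_pos: [608.1, -212.8, 191.1]
ee_rot: [0.001, 0.593, 0.805, 0.0]
wrist_force: [-3.2, 1.6, 12.6]
width: 17.5
```

The disc meets the plate at TCP 191.1 (191.1 expected), with force up to about 14 N. Checking the picture before turning.

```bash
python3 look.py p7
```

```text
[ 608.14850469 -212.84482391  191.07226283] 107.2042109140721 [8.13338360e-04 5.93388834e-01 8.04915531e-01 1.32060731e-04] [-3.20060213  1.60996428 12.59536334] [ 0.42367452  0.57016535 -0.04125881] 17.534068840796465 -2.310132275588701
```

View pics/p7.png

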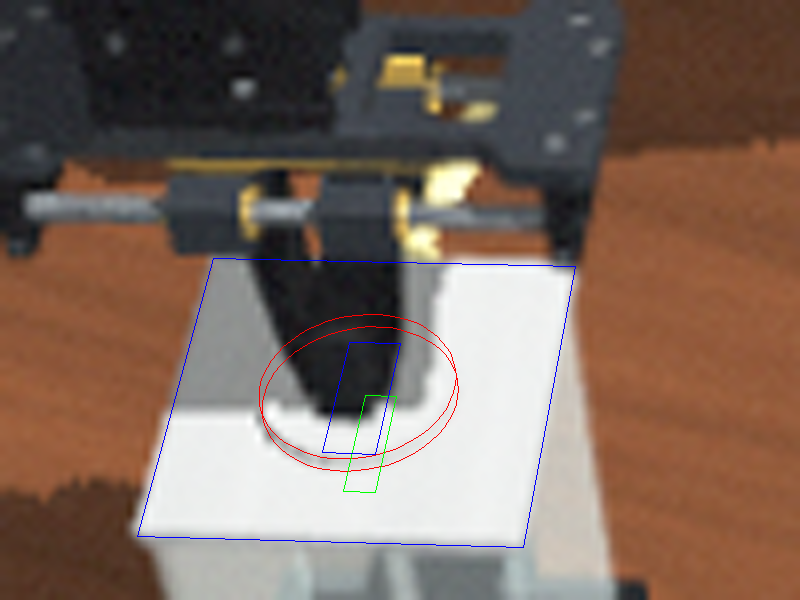

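The disc lies on the plate. Turning clockwise now (tool +z), still pressing.

drive_tool --motion "0 0 0.0003 0 0 0.06 1;0 0 0.0005 0 0 0.16 1;0 0 0.0005 0 0 0.28 1;0 0 0.0005 0 0 0.40 1;0 0 0.0005 0 0 0.52 1;0 0 0.0005 0 0 0.64 1;0 0 0.0005 0 0 0.74 1;0 0 0.0005 0 0 0.8 1;0 0 0.0005 0 0 0.8 1" --squeeze 60

```text
time_s: 10.25
ee_pos: [608.5, -213.6, 191.1]
ee_rot: [0.002, 0.86, 0.51, 0.001]
wrist_force: [-2.6, -2.1, 14.1]
width: 17.9
```

```bash
python3 look.py p8
```

```text
[ 608.49701344 -213.61422361  191.05543848] 61.324534042091734 [1.65377677e-03 8.60186687e-01 5.09976270e-01 5.76385481e-04] [-2.57076358 -2.13859444 14.10018855] [-0.2032714   0.57981511  0.11110402] 17.935328546058198 -1.5094074858146789
```

View pics/p8.png

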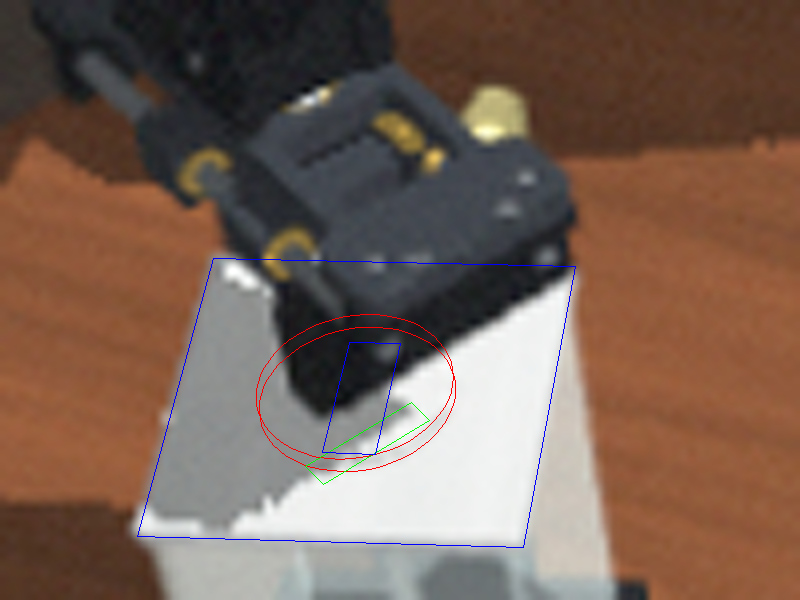

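drive_tool --motion "0 0 0 0 0 0.08 1;0 0 0 0 0 0.2 1;0 0 0 0 0 0.32 1;0 0 0 0 0 0.44 1;0 0 0 0 0 0.54 1;0 0 0 0 0 0.6 1;0 0 0 0 0 0.6 1;0 0 0 0 0 0.6 1"

```text
time_s: 11.3
ee_pos: [608.0, -214.2, 191.1]
ee_rot: [0.002, 0.972, 0.233, 0.0]
wrist_force: [-5.9, -4.9, 15.2]
width: 17.7
```

```bash
python3 look.py p9
```

```text
[ 608.03070614 -214.1869823   191.05384269] 26.996218082903553 [1.69242613e-03 9.72376150e-01 2.33412807e-01 4.69446282e-04] [-5.90457311 -4.86491529 15.24237571] [-0.87461501  1.10050313  0.10689439] 17.714886798350335 -0.9102535591142612
```

drive_tool --motion "-0.0003 0 0 0 0 0.05 1;-0.0007 0 0 0 0 0.1 1;-0.0007 0 0 0 0 0.12 1;-0.0007 0 0 0 0 0.12 1;-0.0007 0 0 0 0 0.12 1"

```text
time_s: 11.98
ee_pos: [607.8, -214.3, 191.1]
ee_rot: [0.002, 0.985, 0.175, 0.001]
wrist_force: [-2.5, -3.4, 14.1]
width: 17.9
```

```bash
python3 look.py p10
```

```text
[ 607.75294989 -214.33481394  191.08186742] 20.12802134175315 [1.68252033e-03 9.84611495e-01 1.74746781e-01 9.67262018e-04] [-2.52316355 -3.43682222 14.1082753 ] [-0.68468946  0.68512963  0.12862598] 17.887175001020605 -0.7911881070902029
```

drive_tool --motion "0 0 0 0 0 0.03 1;0 0 0 0 0 0.06 1;0 0 0 0 0 0.06 1;0 0 0 0 0 0.06 1"

```text
time_s: 12.52
ee_pos: [607.7, -214.4, 191.1]
ee_rot: [0.002, 0.989, 0.145, 0.001]
wrist_force: [-4.3, -3.2, 14.6]
width: 18.0
```

```bash
python3 look.py p11
```

```text
[ 607.68972662 -214.35776021  191.08456275] 16.69068804966018 [1.64359021e-03 9.89409634e-01 1.45137788e-01 9.47475728e-04] [-4.27070426 -3.23388546 14.58077642] [-0.69448128  0.82733738  0.15565899] 18.026935001128695 -0.7312091427370935
```

View pics/p11.png

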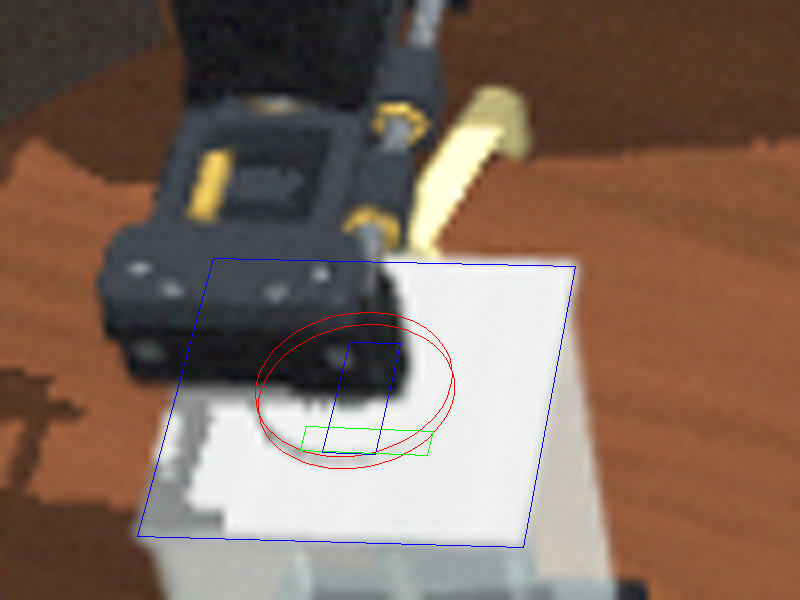

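drive_tool --motion "0 0 0 0 0 0.03 1;0 0 0 0 0 0.06 1;0 0 0 0 0 0.06 1;0 0 0 0 0 0.06 1"

```text
time_s: 13.08
ee_pos: [607.6, -214.4, 191.1]
ee_rot: [0.002, 0.993, 0.116, 0.001]
wrist_force: [-4.0, -5.6, 14.9]
width: 17.7
```

```bash
python3 look.py p12
python3 - <<'E'
import cv2,numpy as np
from cell import get_image
b=get_image("scene")[:,:,::-1];a=cv2.imread("pics/scene0.png")
f=lambda im:cv2.resize(im[145:240,115:195],None,fx=5,fy=5,interpolation=cv2.INTER_CUBIC)
cv2.imwrite("pics/p13.png",np.hstack([f(a),f(b)]))
E
```

```text
[ 607.64419184 -214.38666537  191.06780766] 13.326165064879417 [1.77264580e-03 9.93243839e-01 1.16029387e-01 8.45700978e-04] [-4.01736598 -5.58178116 14.90881673] [-0.71756585  0.91866499  0.86648654] 17.716982914157516 -0.6721401274075848
```

View pics/p13.png

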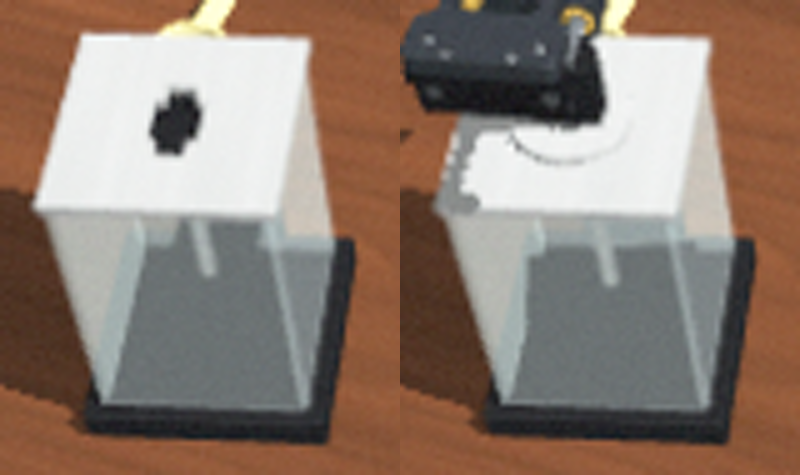

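The reaction moment jumped from 0.16 to 0.87 N m, so the key is at the stop. Through the clear wall the rotor sits lower and the shutter has turned. I'll ease off slightly and check that it holds.

drive_tool --motion "0 0 0 0 0 -0.02 1;0 0 0 0 0 -0.02 1;0 0 0 0 0 -0.02 1;0 0 0 0 0 -0.02 1;0 0 0 0 0 -0.02 1;0 0 0 0 0 -0.02 1"

```text
time_s: 13.92
ee_pos: [607.7, -214.3, 191.1]
ee_rot: [0.002, 0.992, 0.126, 0.001]
wrist_force: [-3.0, -4.2, 15.1]
width: 17.6
```

```bash
python3 look.py p14
python3 - <<'E'
import cv2
from cell import get_image
cv2.imwrite("pics/p15.png",get_image("scene")[:,:,::-1])
E
```

```text
[ 607.71814593 -214.27941604  191.06496689] 14.435335938896893 [1.65038774e-03 9.92074362e-01 1.25637630e-01 9.60799604e-04] [-2.96777255 -4.20898357 15.07065794] [-0.68359683  0.78987868  0.50890258] 17.600653124139217 -0.6916530928538923
```

View pics/p15.png

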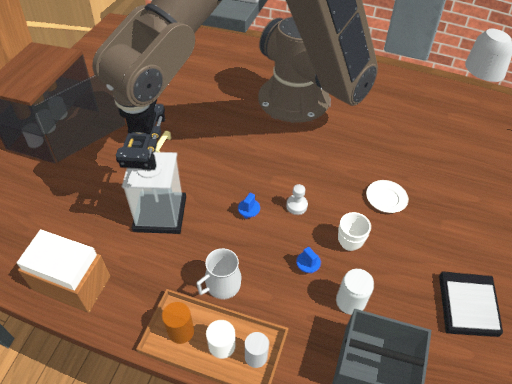

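```bash
python3 -c "
from cell import arm
arm.finish_job();o=arm.get_obs();print(o['time_s'],o['ee_pos'],o['wrist_force'],o['ft_torque'])"
```

```text
the job is handed in; nothing more can be done
the job is handed in; nothing more can be done
```

The dosing key is in the slot, pressed home and turned clockwise to the stop. I handed the job in at about 14 s with the gripper still holding it.

Last checks before handing in:
- **Pushed in:** the tool stood at z = 191.1 mm, where 191.1 mm was expected for the disc on the plate. The plate and spring pushed back with about 15 N.
- **Turned:** the reaction moment jumped from 0.16 to 0.87 N m, which I took as the stop. I eased off by 0.02 rad, and it held at 0.51 N m, above the 0.17 N m spring.
- **Upright:** the tool was tilted about 0.2°.
- **Other things:** in the last scene picture the bystanders and the blue look-alikes stood where they had been.

Three things did not match exactly:
- **Turn angle:** the tool had turned about 1.62 rad from where the key went in, slightly more than the 1.40–1.55 rad given. I put this down to some give in the grip and the error in the measured slot angle.
- **Side load:** a small sideways force of about 5 N remained on the key.
- **Final reading:** there is no state reading after handing in, because the interface closed.

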